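# Clamp a pine block on the sanding board

## Robot

A 7-joint arm with a two-finger parallel gripper is mounted at the origin on a cart in front of the work surface, level with it; the furniture and walls round the work are solid. World frame = base frame: x ahead of the robot, y to its left, z up, the work surface at z = 0. Lengths are in mm, angles in rad, forces in N, time in s.
With the tool pointing down it reaches from about 400 to 875 mm from the base axis. Payload 4.4 kg.
Tool frame: the origin (TCP) lies midway between the tips of the shut fingers; the grasp point (between the pads) lies ctrl.grip_depth behind it (ctrl.grip_depth is the distance from the TCP to the grasp point, in mm); z points along the fingers, y is the line along which they close (so a half turn about z gives the same grasp; the last joint's range is limited). The gripper opens to 85 mm and grips with 20 to 120 N. Pads are 22 mm wide; open, the fingers measure 114 mm over their backs; the gripper's body (76 mm by 85 mm) begins 54 mm behind the grasp point. The pads swing forward as they close: fully open they stand 13 mm farther back than shut.
Start: joints at [1.154, 0.628, 0.038, 1.517, -0.027, 0.996, -0.02], TCP at [223.4, -610.418, 231.313] pointing down, gripper open.
Joint ranges: [-3.06, 3.06], [-0.37, 2.12], [-1.25, 1.32], [0.18, 2.47], [-1.1, 4.24], [0.23, 1.98], [-2.94, 2.94]. Speed limits (rad/s): [2.57, 2.57, 3.14, 3.14, 3.14, 3.14, 3.14].

## Interface

Orientations are given as [roll, pitch, yaw] about the fixed x, y, z axes, in that order (R = Rz(yaw) Ry(pitch) Rx(roll)).
In Python, from cell import ctrl gives the robot as it stands.
- The arm moves only by the tool carry_out, never from a script. Its argument "deltas" is one flat list of numbers, 7 for each row, row after row: the turn, a rotation vector about the tool's x, y, z in degrees, then the shift along the tool's x, y, z in m, then the closure, from -1 (fully open) to 1 (shut). In form: [wx, wy, wz, dx, dy, dz, claw, wx, wy, wz, dx, dy, dz, claw, ...]. A call has 1 to 12 rows; each row shifts and turns the commanded pose from where the row before left it, along the tool's axes as they then stand; what a row does not reach is not made up. A row lasts 1/8 s, in which the tool goes at most 62.5 mm and 10.7 degrees, less where a joint would pass 70% of its speed; a pose out of reach is approached as far as the arm can. A call with a gripper value outside its range is refused whole. The fingers move at their own pace and stop on an object; the grip force is fixed at half the most. Time passes only in rows, so rows that do not move let the fingers close. It gives the time, the measured TCP pose, the force, the opening and the grip force at its end, in the units of the state.
- ctrl.read_state(): the state, without advancing time (a new reading comes with each control period).
- ctrl.get_image(name): name is "side" or "top"; returns the picture (480x640x3 uint8, red, green, blue); there is no depth.
- ctrl.calibration(name): a dict with "mtx" (3x3 intrinsics, pixels), "R" (3x3) and "t" (3): a world point X has camera coordinates R X + t. Camera axes: x right, y down, z forward; pixel columns grow to the right and rows downward; lengths in mm; the calibration is good to about 2 mm. A picture is of the moment at which its call begins. calibration takes no time and is no camera call.
- ctrl.finish_job(): hands the job in; it is judged then, once.
The state is a dict: "clock": time; "qpos": joint angles; "qd": joint speeds; "tau": joint torques, N m; "eef_pos": TCP position; "tool_rot": TCP orientation; "force": force on the tool from outside, world axes, zero at the start; "torque": the same for the moment, N m; "width": finger opening in mm; "gripper_force": force on a finger pad.
Only numpy, scipy, OpenCV 4.12 (cv2) and the standard library are available. Lean on these libraries where they do the work, as an engineer would, in place of code of your own. Each camera call takes 0.05 s, during which the arm holds its last target. There are 200 camera calls.

## Task

Clamp the pine block ready for sanding: lay it flat on the plywood clamping board, lengthwise between the wooden stop and the cork-faced dog and in line with the dog, and let go of it. Then, with the cam lever still raised, wind the handwheel by its knob, clockwise seen from above, until the dog has pushed the block right up against the stop and the wheel will not turn further. Last, press the cam lever down flat, fully home, to squeeze the block tight; leave the other things on the bench where they are.

Things in the scene. Friction and masses are not known exactly. Their poses are not given: they have to be found in the camera images.
- pine_block: The workpiece: a loose planed pine block, 60 x 180 x 43 mm (x, y, z), about 0.22 kg, lying on the bench to the right of the board. Origin: centre of its underside, z up, long axis along its y. The only other loose stick is the thinner, longer, darker beech strip.
- board: The clamping board, fixed: plywood bed 180 (x) by 400 mm (y from -190 to +210), top 18 mm above the bench. Origin: on the bench, on the centre line; +y runs lengthwise from the stop (right end) to the handwheel (left end). Along x = 0: stop, free bed (clamped block centred at y = -75 mm), slide track flush in the bed (from y = 13 mm), bearing bridge (y 137 to 193 mm, 75 mm high).
- stop: The fixed stop: a dark hardwood strip 120 mm wide (along board x), 18 mm thick, 30 mm high above the bed, screwed across the right end of the board. Origin: centre of its underside, on the bed.
- stop_face (a point): Middle of the stop's face that looks towards the dog (+y of the board); this face is at board y = -165 mm, 15 mm above the bed.
- dog: The dog: the cork-faced pad on the front of the slide, 62 mm wide, 8 mm thick, top 34 mm above the bed (9 mm below the top of the block). It travels with the slide; the cam lever pushes it out a further 2.5 mm. Origin: under the middle of its cork face, at bed height.
- slide: The steel slide, which runs along board y and carries dog and cam lever; geared to the wheel. Its body reaches from 9 to 48 mm behind the dog's face, its rack to 190 mm. Origin: on the bed, on the centre line, where the dog's face is with the lever raised: board y = 85 mm fully open, 60 to 85 mm at the start, 15 mm when the dog meets the block held at the stop.
- dog_face (a point): Middle of the dog's cork face, 20 mm above the bed. With the block clamped it is at board y = +15 mm (180 mm from the stop face).
- wheel (a joint): Handwheel angle, rad: 0 with the slide fully open, grows clockwise seen from above; the slide goes 10 mm per radian towards the stop (8.5 at most). Starts between 0 and 2.5; 7.0 when block and stop are met. Turning takes about 3.5 N at the knob; each further 1 N there puts 5 N on the block. Its friction holds the slide where it is left, up to about 15 N; beyond that it slips back.
- wheel_axis (a point): Point on the handwheel's upright axis at the height of the rim's middle, 112 mm above the bench (94 mm above the bed), at board x = 0, y = 165 mm. The rim is a 12 mm thick steel ring of 50 mm radius with three spokes.
- knob_mid (a point): Middle of the black crank knob that stands up from the wheel's rim, 50 mm from the axis, 142 mm above the bench: upright, round, 22 mm in diameter, from 121 to 164 mm above the bench. It revolves freely on its pin, so it can be held and led round in a circle without turning the hand. It moves with the wheel.
- lever (a joint): Cam lever at the near (board -x) end of the slide's cross shaft, rad: 0 raised (leaning up 60 degrees towards the stop), 1.047 pressed fully down, flat, pointing to the stop (board -y). Axis along board x, 24 mm behind the slide's origin, 30 mm above the bench; arm at board x = -74 mm. It pushes the dog out 2.5 mm, squeezing the block, takes a few N and stays down. Keep it raised while winding.
- lever_tip (a point): Middle of the top of the lever's black grip (22 mm wide, 42 mm long, 13 mm thick): 67 mm from the lever's axis along the arm and 7.5 mm above the arm's line; 38 mm above the bench when the lever is fully down, 92 mm when raised. Press here from above. It travels with the slide.
- beech_strip: Bystander: beech strip 30 x 260 x 25 mm lying beyond the board. Origin: centre of its underside.
- cork_block: Bystander: cork sanding block 61 x 111 x 36 mm lying on the robot's side of the board. Origin: centre of its underside.
- pliers: Bystander: pliers 50 x 166 x 14 mm lying beyond the board on the right. Origin: centre of the underside.
- screwdriver: Bystander: stubby screwdriver 29 x 140 x 25 mm lying beyond the board on the left. Origin: centre of the underside.

How it is judged:
By the outcome, as a careful person would: the job done as asked, in the order asked, and still so for the second after the job is handed in, with the robot touching nothing.
It also fails if it takes over 72 s, if anything falls off the work surface, if the arm or the gripper's body presses on something with over 40 N, if the wrist force passes 120 N, or if a joint passes its speed limit or range.

## Working session

There is one attempt and no reset: what is moved stays moved. The work goes in short steps, Python scripts to look and compute and a tool call to move; the robot and the scene stay as the last step left them, time stands still between calls to the robot, and variables do not carry over. Pictures are saved under pics/ and viewed, at most 10 in all, crops included, and the job is handed in when it is done.

Besides the shell and the picture viewer there is one more tool, called after "Request:" as a command line: name --argument value ..., lists and objects as JSON in quotes. carry_out: Moves the arm, as the interface text tells. Its arguments: {"type":"object","properties":{"deltas":{"type":"array"}},"required":["deltas"]}

```bash
mkdir -p pics; python3 - <<'E'
from cell import ctrl
import cv2
for n in("side","top"):
    cv2.imwrite(f"pics/{n}0.png",ctrl.get_image(n)[:,:,::-1]); c=ctrl.calibration(n)
    print(n,c["mtx"].tolist(),c["R"].tolist(),c["t"].tolist())
s=ctrl.read_state();print(s["eef_pos"],s["tool_rot"],s["width"],ctrl.grip_depth,s["clock"])
E
```

```text
side [[580.0682309559711, 0.0, 319.11561145023927], [0.0, 580.0682309559711, 238.73075657400142], [0.0, 0.0, 1.0]] [[-0.9549029120629576, -0.2965557123232449, -0.014667584059289186], [-0.19055007446629801, 0.649954488002857, -0.7356968347395771], [0.22770836096764605, -0.6997241406535842, -0.677152146368917]] [566.290915119541, 229.1368986202666, 1352.2785123571264]
top [[436.12726045229795, 0.0, 311.8863184597032], [0.0, 436.12726045229795, 235.9375873212533], [0.0, 0.0, 1.0]] [[0.017444662702159035, -0.9996234243182445, -0.02118238177057341], [-0.9960140273359213, -0.015520396254787175, -0.08783606690974105], [0.08747423102426236, 0.022630219936200537, -0.9959097007522083]] [-50.61813631362819, 577.5557335849832, 1102.726772267372]
[ 223.23135982 -609.8650737   230.48566307] [-3.13987034e+00 -1.18587996e-05  3.50825112e-01] 85.40277280957318 18.700000000000003 0.1
```

View pics/top0.png

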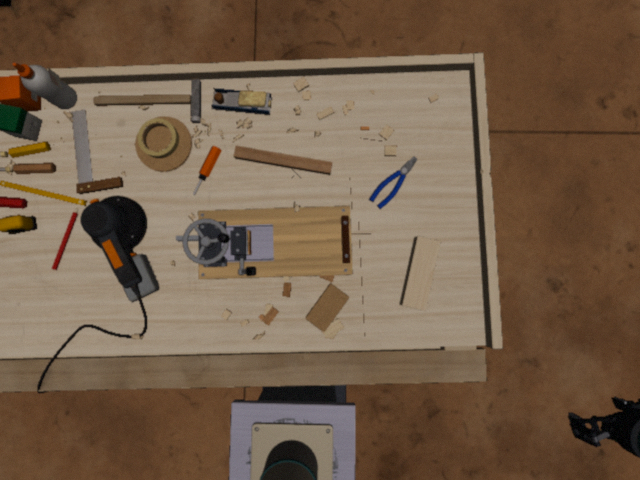

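View pics/side0.png

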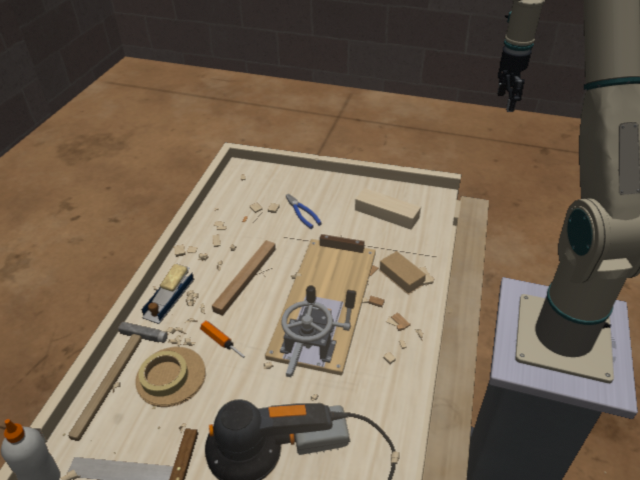

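Top view: the board spans cols 199–352 and rows 207–278, with the wheel at (206,242), the lever grip near (250,271) and the pine block at cols 402–440, rows 236–310. Next I'll enlarge both views.

```bash
python3 - <<'E'
import cv2,numpy as np
t=cv2.imread("pics/top0.png");s=cv2.imread("pics/side0.png")
a=cv2.resize(t[195:320,170:450],(784,350),interpolation=cv2.INTER_CUBIC)
cv2.imwrite("pics/topc.png",a)
cv2.imwrite("pics/sidec.png",cv2.resize(s[180:380,250:450],(600,600),interpolation=cv2.INTER_CUBIC))
E
```

```text
(no output)
```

View pics/topc.png

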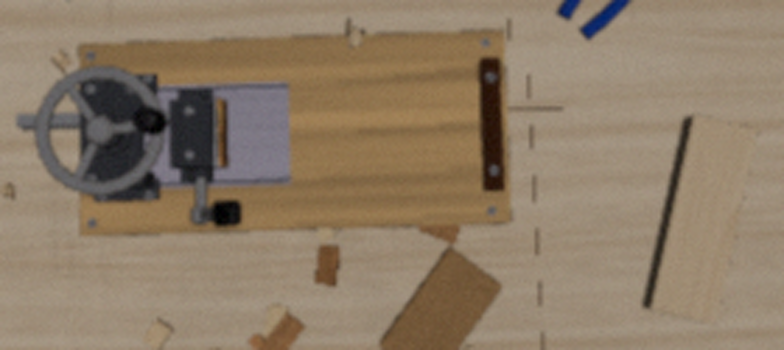

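View pics/sidec.png

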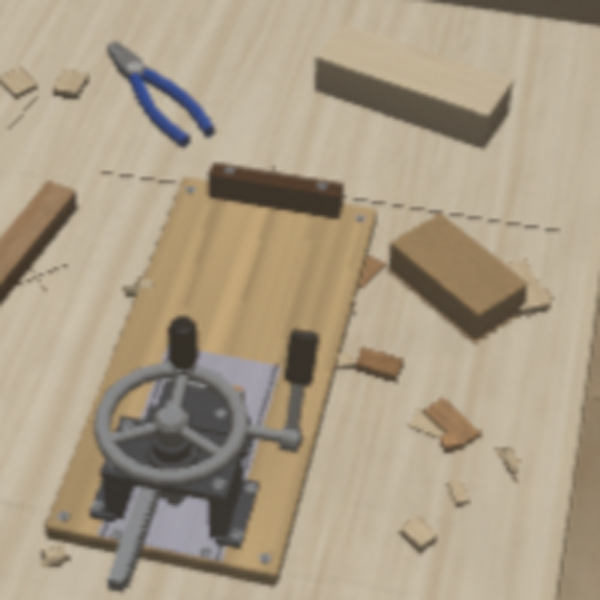

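Enlarged, the top view gives the board corners, stop, knob top at crop (149,119), lever grip at (228,212) and block top corners. The side view shows the same features. Next I'll fit the poses from both views.

```bash
cat > h.py <<'E'
from cell import ctrl
import numpy as np
from scipy.optimize import least_squares
C={n:ctrl.calibration(n) for n in("side","top")}
def proj(n,X):
    c=C[n];p=c["R"]@np.asarray(X,float)+c["t"];q=c["mtx"]@p;return q[:2]/q[2]
def pos(P,l):
    c,s=np.cos(P[2]),np.sin(P[2]);return np.array([P[0]+c*l[0]-s*l[1],P[1]+s*l[0]+c*l[1],l[2]])
def topc(u,v):return np.array([170+(u+.5)/2.8-.5,195+(v+.5)/2.8-.5])
def sidec(u,v):return np.array([250+(u+.5)/3-.5,180+(v+.5)/3-.5])
def fit(obs,p0):
    f=lambda P:np.concatenate([proj(n,pos(P,l))-q for n,l,q in obs])
    r=least_squares(f,p0,x_scale=[100,100,1],loss="soft_l1");return r.x,f(r.x).reshape(-1,2).round(1).tolist()
def back(n,q,z):
    c=C[n];d=c["R"].T@np.linalg.solve(c["mtx"],[*q,1]);o=-c["R"].T@c["t"];return o+d*(z-o[2])/d[2]
E
python3 - <<'E'
from h import *
T=lambda l,*q:("top",l,topc(*q));S=lambda l,*q:("side",l,sidec(*q))
B=[T((90,210,18),80,45),T((90,-190,18),505,31),T((-90,-190,18),511,221),T((-90,210,18),80,233),
T((60,-165,48),481,58),T((-60,-165,48),483,189),
S((90,-190,18),185,180),S((-90,-190,18),377,210),S((90,210,18),47,530),S((-90,210,18),277,572),S((60,-165,48),210,180),S((-60,-165,48),342,197)]
P,r=fit(B,[550,100,0]);print(P,r)
for n in("top","side"): print(n,fit([b for b in B if b[0]==n],P)[0])
K=[T((30,90,43),693,116),T((-30,90,43),652,308)]
K=[T((90,30,43)[0:0] or (30*0+90*0,0,43),0,0)] if 0 else [
T((-30*-1,90,43),693,116) if 0 else T((-30,90,43),652,308),]
# block local: x across, y long. yaw ~ 90deg+: long axis y -> world x. yaw0=-pi/2 => local y=+world x, local x=-world y (right->+x)
K=[T((-30,90,43),693,115),T((30,90,43),757,128),T((30,-90,43),712,320),T((-30,-90,43),652,308),
S((-30,90,43),317,59),S((30,90,43),345,28),S((30,-90,43),512,82),S((-30,-90,43),489,115)]
b,r=fit(K,[550,-250,-1.4]);print(b,r)
for n in("top","side"): print(n,fit([k for k in K if k[0]==n],b)[0])
a=pos(P,(0,165,112));k=back("top",topc(149,119),164);k2=back("side",sidec(182,322),164);print("axis",a,"knob",k,k2,np.hypot(*(k-a)[:2]),np.hypot(*(k2-a)[:2]))
l=back("top",topc(228,212),92);l2=back("side",sidec(303,335),92);print("lever",l,l2)
inv=lambda w:pos([0,0,-P[2]],[*(w[:2]-P[:2]),w[2]])
print([inv(w).round(1) for w in(a,k,k2,l,l2)])
E
```

```text
[5.61316064e+02 4.66052807e+01 4.69819342e-02] [[-0.6, -0.2], [-0.1, -0.2], [0.4, 1.1], [-0.1, 1.4], [-0.2, 0.3], [0.8, 0.8], [-0.7, -1.0], [0.2, -0.3], [-1.2, -0.6], [0.2, 1.8], [-0.9, -1.3], [-0.6, 0.3]]
top [5.62932586e+02 4.67211783e+01 4.45927320e-02]
side [5.59896456e+02 4.68120019e+01 4.78288819e-02]
[ 487.86112461 -317.54955677   -1.78760579] [[-0.1, -0.3], [0.3, 0.5], [1.4, 2.0], [-0.8, 0.6], [-1.2, 0.0], [-1.2, -0.8], [0.2, -0.2], [-0.5, 0.9]]
top [ 489.35220245 -317.10503505   -1.79013397]
side [ 485.98256074 -318.24593309   -1.79040349]
axis [553.56689681 211.42321179 112.        ] knob [560.10595443 158.15400234 164.        ] [561.18316677 158.67491184 164.        ] 53.66905952325243 53.29531607091868
lever [486.38747566 103.11974706  92.        ] [489.44641027  82.55849491  92.        ]
[array([ -0., 165., 112.]), array([  4. , 111.5, 164. ]), array([  5.1, 112. , 164. ]), array([-72.2,  60. ,  92. ]), array([-70.1,  39.3,  92. ])]
```

Request:
carry_out --deltas '[0,0,8.1,0,0,0,-1,0,0,8.1,0,0,0,-1,0,0,8.1,0,0,0,-1,0,0,8.2,0,0,0,-1,0,0,0,0.0245,-0.0428,0,-1,0,0,0,0.0245,-0.0428,0,-1,0,0,0,0.0245,-0.0428,0,-1,0,0,0,0.0245,-0.0428,0,-1,0,0,0,0.0245,-0.0428,0.03,-1,0,0,0,0.0245,-0.0428,0.03,-1,0,0,0,0.0245,-0.0428,0.03,-1,0,0,0,0.0245,-0.0428,0.03,-1]'

```text
clock: 1.6
eef_pos: [489.2, -316.8, 110.2]
tool_rot: [-3.142, 0.0, -0.217]
force: [-0.4, -0.4, 0.3]
width: 85.2
gripper_force: 0.0
```

Request:
carry_out --deltas '[0,0,0,-0.001,0,0.03,-1,0,0,0,0,0,0.03,-1,0,0,0,0,0,0.02,-1,0,0,0,0,0,0.014,-1,0,0,0,0,0,0.01,-1,0,0,0,0,0,0,-1,0,0,0,0,0,0,1,0,0,0,0,0,0,1,0,0,0,0,0,0,1,0,0,0,0,0,0,1,0,0,0,0,0,0,1,0,0,0,0,0,0,1]'

```text
clock: 3.1
eef_pos: [487.9, -318.4, 8.4]
tool_rot: [3.141, -0.002, -0.217]
force: [-1.0, -0.9, 6.2]
width: 59.1
gripper_force: 66.2
```

Request:
carry_out --deltas '[0,0,0,0,0,-0.015,1,0,0,0,0,0,-0.03,1,0,0,0,0,0,-0.04,1,0,0,0,0,0,-0.04,1,0,0,-10.5,0,0,0,1,0,0,-10.5,0,0,0,1,0,0,-10.5,0,0,0,1,0,0,-10.5,0,0,0,1,0,0,-10.5,0,0,0,1,0,0,-10.5,0,0,0,1,0,0,-10.5,0,0,0,1,0,0,-10.5,0,0,0,1]'

```text
clock: 4.6
eef_pos: [486.8, -317.9, 132.8]
tool_rot: [-3.141, 0.001, 1.255]
force: [0.3, -0.6, -2.4]
width: 59.8
gripper_force: 65.4
```

Request:
carry_out --deltas '[0,0,-10.4,0,0,0,1,0,0,-10.4,0,0,0,1,0,0,0,0.032,0.0102,0,1,0,0,0,0.032,0.0102,0,1,0,0,0,0.032,0.0102,0,1,0,0,0,0.032,0.0102,0,1,0,0,0,0.032,0.0102,0,1,0,0,0,0.032,0.0102,0,1,0,0,0,0.032,0.0102,0,1,0,0,0,0.032,0.0102,0,1,0,0,0,0.032,0.0102,0,1,0,0,0,0,0,0.03,1]'

```text
clock: 6.1
eef_pos: [570.0, -22.1, 104.7]
tool_rot: [3.134, -0.002, 1.618]
force: [0.2, -0.5, -3.5]
width: 59.0
gripper_force: 65.6
```

```bash
python3 - <<'E'
from cell import ctrl
import cv2
a=ctrl.get_image("top")[190:300,170:400,::-1];b=ctrl.get_image("side")[180:380,230:430,::-1]
a=cv2.resize(a,None,fx=2.6,fy=2.6,interpolation=2);b=cv2.resize(b,None,fx=3,fy=3,interpolation=2)
cv2.imwrite("pics/a.png",a);cv2.imwrite("pics/b.png",b);s=ctrl.read_state();print(s["eef_pos"],s["tool_rot"],s["force"])
E
```

```text
[564.56129235 -26.09975457 100.49793859] [-3.13592672e+00  8.19808948e-04  1.61405675e+00] [-1.16469142 -1.02383066 -2.04406324]
```

View pics/b.png

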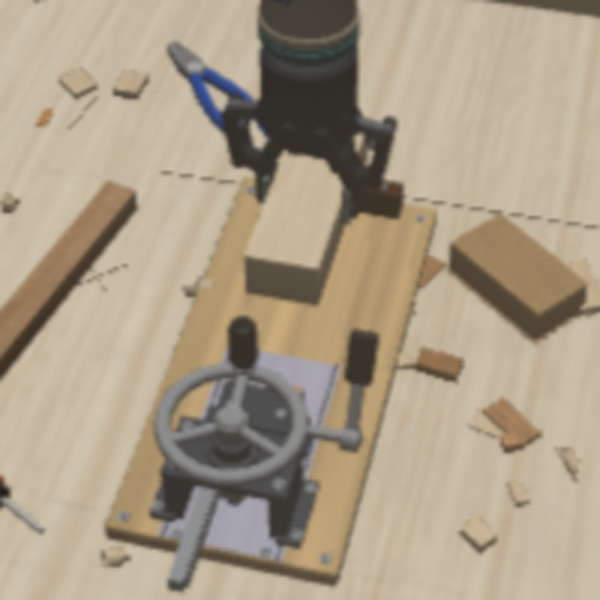

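The block is held squarely above the bed between stop and dog, and the lever is raised. Going down.

Request:
carry_out --deltas '[0,0,0,0,0,0.03,1,0,0,0,0,0,0.022,1,0,0,0,0,0,0.01,1,0,0,0,0,0,0.006,1,0,0,0,0,0,0.004,1,0,0,0,0,0,0.002,1,0,0,0,0,0,0,1,0,0,0,0,0,0,1]'

```text
clock: 7.2
eef_pos: [567.3, -26.3, 28.6]
tool_rot: [3.141, 0.0, 1.613]
force: [-0.4, 0.3, -2.5]
width: 59.1
gripper_force: 65.8
```

```bash
python3 - <<'E'
from h import *
import cv2
P=[561.3,46.6,.047]
b=ctrl.get_image("side")[180:380,230:430,::-1].copy();b=cv2.resize(b,None,fx=3,fy=3,interpolation=2)
pt=lambda l:tuple(int(v) for v in (proj("side",pos(P,l))+.5-[230,180])*3)
for x0,y0,x1,y1 in((-30,18,30,18),(-30,18,-30,-162),(30,18,30,-162)):
    cv2.line(b,pt((x0,y0,61)),pt((x1,y1,61)),(0,0,255),1)
cv2.line(b,pt((-30,18,18)),pt((30,18,18)),(255,0,0),1)
cv2.imwrite("pics/c.png",b);s=ctrl.read_state();print(s["eef_pos"],s["tool_rot"],s["force"])
E
```

```text
[567.22981525 -26.28323789  28.59830827] [3.14114485e+00 3.46693411e-05 1.61270195e+00] [-0.8427619   0.07090214 -2.78583758]
```

View pics/c.png

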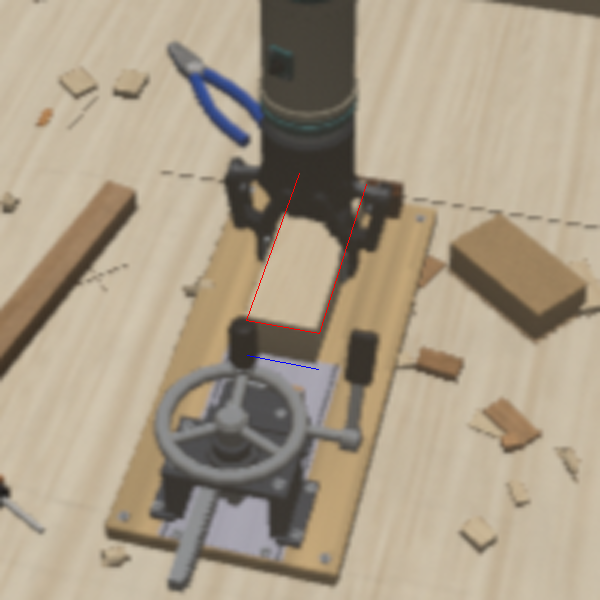

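Request:
carry_out --deltas '[0,0,0,0,-0.002,0.0015,1,0,0,0,0,0,0.001,1,0,0,0,0,0,0,1,0,0,0,0,0,0,1]'

```text
clock: 7.75
eef_pos: [564.7, -26.4, 26.4]
tool_rot: [-3.141, 0.0, 1.613]
force: [-2.1, -0.1, 5.2]
width: 59.1
gripper_force: 66.5
```

```bash
python3 - <<'E'
from h import *
import cv2
a=ctrl.get_image("top")[190:300,180:370,::-1];a=cv2.resize(a,None,fx=4,fy=4,interpolation=2).copy()
P=[562.9,46.7,.0446]
pt=lambda l:tuple(int(v) for v in (proj("top",pos(P,l))+.5-[180,190])*4)
for x in(-30,30): cv2.line(a,pt((x,18,61)),pt((x,-162,61)),(0,0,255),1)
for x in(-90,90): cv2.line(a,pt((x,210,18)),pt((x,-190,18)),(255,0,0),1)
for x in(-60,60): cv2.line(a,pt((x,-165,48)),pt((x,-183,48)),(0,255,0),1)
for x in(-31,31): cv2.line(a,pt((x,65,52)),pt((x,75,52)),(0,255,0),1)
cv2.imwrite("pics/d.png",a);s=ctrl.read_state();print(s["eef_pos"],s["tool_rot"],s["force"])
E
```

```text
[564.62705814 -26.46030452  26.35711913] [-3.14099998e+00  3.17249913e-04  1.61252268e+00] [-3.36011754 -0.66806227  6.21793039]
```

View pics/d.png

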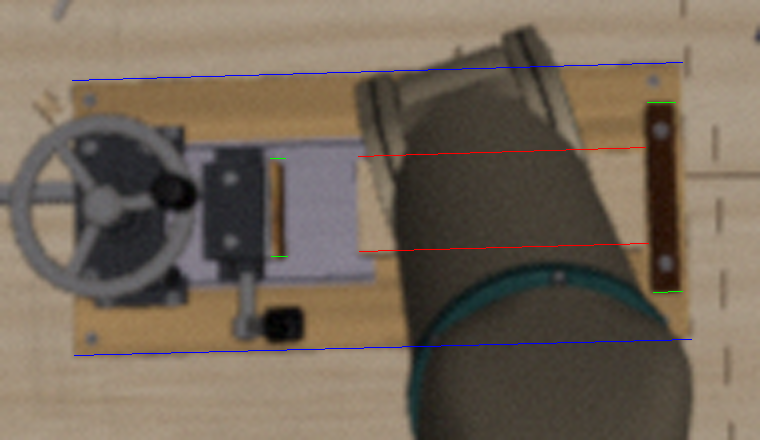

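The block sits on the bed in line with the red prediction, in contact at about 6 N. Releasing it and moving over the knob.

Request:
carry_out --deltas '[0,0,0,0,0,0,-1,0,0,0,0,0,0,-1,0,0,0,0,0,0,-1,0,0,0,0,0,0,-1,0,0,0,0,0,-0.03,-1,0,0,0,0,0,-0.04,-1,0,0,0,0,0,-0.045,-1,0,0,0,0,0,-0.045,-1,0,0,0,0.046,0.001,0,-1,0,0,0,0.046,0.001,0,-1,0,0,0,0.046,0.001,0,-1,0,0,0,0.046,0.001,0,-1]'

```text
clock: 9.3
eef_pos: [561.2, 158.9, 185.9]
tool_rot: [3.141, 0.0, 1.612]
force: [0.6, -0.3, 0.4]
width: 85.2
gripper_force: 0.0
```

```bash
python3 - <<'E'
from h import *
dd=lambda u,v:np.array([180+(u+.5)/4-.5,190+(v+.5)/4-.5])
for z in(112,118,125): print("hub",z,back("top",dd(103,205),z),"rim c",back("top",dd(102.5,205.5),z))
print("knob",back("top",dd(173,190),164),"cork",back("top",dd(283,209),52))
sd=lambda u,v:np.array([230+(u+.5)/3-.5,180+(v+.5)/3-.5])
print("side rim c",back("side",sd(231,423),112),"knob",back("side",sd(242,322),164),"knobmid",back("side",sd(243,343),142))
P=[561.3,46.6,.047];c=back("top",dd(283,209),52);print(pos([0,0,-P[2]],[*(c[:2]-P[:2]),0]))
s=ctrl.read_state();print(s["eef_pos"],s["tool_rot"],s["force"])
E
```

```text
hub 112 [554.81648705 211.85915467 112.        ] rim c [554.51164517 212.14839737 112.        ]
hub 118 [554.38126029 210.24631833 118.        ] rim c [554.07818412 210.53388568 118.        ]
hub 125 [553.87349575 208.36467594 125.        ] rim c [553.57247957 208.65028871 125.        ]
knob [560.22755511 158.19913609 164.        ] cork [558.44454661 113.5414706   52.        ]
side rim c [554.41091447 209.71913533 112.        ] knob [561.18316677 158.67491184 164.        ] knobmid [560.83705339 159.15131734 142.        ]
[ 0.29279078 67.00170426  0.        ]
[561.21033466 158.90599969 185.85540358] [3.14142419e+00 1.23093523e-04 1.61237849e+00] [ 0.58486153 -0.26083469  0.38156031]
```

Request:
carry_out --deltas '[0,0,0,0.001,0,0.025,-1,0,0,0,0,0,0.02,-1,0,0,0,0,0,0.012,-1,0,0,0,0,0,0,-1,0,0,0,0,0,0,1,0,0,0,0,0,0,1,0,0,0,0,0,0,1,0,0,0,0,0,0,1,0,0,0,0,0,0,1,0,0,0,0,0,0,1,0,0,0,0,0,0,1,0,0,0,0,0,0,1]'

```text
clock: 10.8
eef_pos: [561.6, 158.6, 129.4]
tool_rot: [3.141, 0.0, 1.613]
force: [-0.4, -0.5, 6.0]
width: 20.2
gripper_force: 58.8
```

```bash
cat > arc.py <<'E'
import sys,numpy as np
# phi0 step n (deg) ; rows in tool mm, yaw 92.4
p,st,n=map(float,sys.argv[1:4]);n=int(n);y=np.radians(92.4)
a=np.radians(p-st*np.arange(n+1));X=50*np.c_[np.cos(a),np.sin(a)]
tx=np.array([np.cos(y),np.sin(y)]);ty=np.array([np.sin(y),-np.cos(y)])
Q=np.round(np.c_[X@tx,X@ty]/1000,4);print(np.degrees(a[-1]));[print(*r) for r in np.diff(Q,axis=0).round(4)]
E
python3 arc.py -82 6 12; python3 arc.py -154 6 12;python3 arc.py -226 6 12;python3 arc.py -298 6 12
```

```text
-154.0
-0.0002 -0.0052
0.0003 -0.0053
0.0009 -0.0051
0.0014 -0.0051
0.0019 -0.0049
0.0024 -0.0046
0.0029 -0.0044
0.0033 -0.004
0.0037 -0.0037
0.0041 -0.0033
0.0044 -0.0028
0.0047 -0.0023
-226.0
0.0049 -0.0019
0.005 -0.0013
0.0052 -0.0008
0.0052 -0.0002
0.0053 0.0003
0.0051 0.0009
0.0051 0.0014
0.0049 0.0019
0.0046 0.0024
0.0044 0.0029
0.004 0.0033
0.0037 0.0037
-298.0
0.0033 0.0041
0.0028 0.0044
0.0023 0.0047
0.0019 0.0049
0.0013 0.005
0.0008 0.0052
0.0002 0.0052
-0.0003 0.0053
-0.0009 0.0051
-0.0014 0.0051
-0.0019 0.0049
-0.0024 0.0046
-370.0
-0.0029 0.0044
-0.0033 0.004
-0.0037 0.0037
-0.0041 0.0033
-0.0044 0.0028
-0.0047 0.0023
-0.0049 0.0019
-0.005 0.0013
-0.0052 0.0008
-0.0052 0.0002
-0.0053 -0.0003
-0.0051 -0.0009
```

Request:
carry_out --deltas '[0,0,0,-0.0002,-0.0052,0,1,0,0,0,0.0003,-0.0053,0,1,0,0,0,0.0009,-0.0051,0,1,0,0,0,0.0014,-0.0051,0,1,0,0,0,0.0019,-0.0049,0,1,0,0,0,0.0024,-0.0046,0,1,0,0,0,0.0029,-0.0044,0,1,0,0,0,0.0033,-0.004,0,1,0,0,0,0.0037,-0.0037,0,1,0,0,0,0.0041,-0.0033,0,1,0,0,0,0.0044,-0.0028,0,1,0,0,0,0.0047,-0.0023,0,1]'

```text
clock: 12.3
eef_pos: [510.4, 186.2, 129.4]
tool_rot: [3.139, 0.0, 1.612]
force: [4.7, -1.4, 5.3]
width: 20.2
gripper_force: 59.0
```

Request:
carry_out --deltas '[0,0,0,0.0049,-0.0014,0,1,0,0,0,0.005,-0.0011,0,1,0,0,0,0.0052,-0.0006,0,1,0,0,0,0.0052,-0.0002,0,1,0,0,0,0.0053,0.0003,0,1,0,0,0,0.0051,0.0009,0,1,0,0,0,0.0051,0.0014,0,1,0,0,0,0.0049,0.0019,0,1,0,0,0,0.0046,0.0024,0,1,0,0,0,0.0044,0.0029,0,1,0,0,0,0.004,0.0033,0,1,0,0,0,0.0037,0.0037,0,1]'

```text
clock: 13.8
eef_pos: [519.2, 242.9, 129.3]
tool_rot: [-3.139, 0.003, 1.612]
force: [-1.8, -3.4, 11.3]
width: 20.7
gripper_force: 59.7
```

Request:
carry_out --deltas '[0,0,0,0.0033,0.0041,-0.001,1,0,0,0,0.0028,0.0044,0,1,0,0,0,0.0023,0.0047,0,1,0,0,0,0.0019,0.0049,0,1,0,0,0,0.0013,0.005,0,1,0,0,0,0.0008,0.0052,0,1,0,0,0,0.0002,0.0052,0,1,0,0,0,-0.0003,0.0053,0,1,0,0,0,-0.0009,0.0051,0,1,0,0,0,-0.0014,0.0051,0,1,0,0,0,-0.0019,0.0049,0,1,0,0,0,-0.0024,0.0046,0,1]'

```text
clock: 15.3
eef_pos: [576.1, 253.8, 129.4]
tool_rot: [-3.137, -0.001, 1.614]
force: [-4.3, 2.1, 5.1]
width: 20.2
gripper_force: 59.1
```

Request:
carry_out --deltas '[0,0,0,-0.0029,0.0044,0,1,0,0,0,-0.0033,0.004,0,1,0,0,0,-0.0037,0.0037,0,1,0,0,0,-0.0041,0.0033,0,1,0,0,0,-0.0044,0.0028,0,1,0,0,0,-0.0047,0.0023,0,1,0,0,0,-0.0049,0.0019,0,1,0,0,0,-0.005,0.0013,0,1]'

```text
clock: 16.3
eef_pos: [603.9, 220.0, 129.6]
tool_rot: [-3.142, -0.0, 1.613]
force: [-0.9, 4.1, -2.4]
width: 20.2
gripper_force: 58.6
```

```bash
python3 arc.py -346 4 14; python3 - <<'E'
from h import *
import cv2
b=ctrl.get_image("side")[200:350,250:400,::-1];b=cv2.resize(b,None,fx=4,fy=4,interpolation=2);cv2.imwrite("pics/e.png",b)
a=ctrl.get_image("top")[190:300,180:370,::-1];a=cv2.resize(a,None,fx=4,fy=4,interpolation=2).copy();cv2.imwrite("pics/f.png",a)
E
```

```text
-402.00000000000006
-0.0035 0.0006
-0.0035 0.0003
-0.0034 0.0001
-0.0035 -0.0001
-0.0035 -0.0004
-0.0034 -0.0007
-0.0034 -0.0008
-0.0033 -0.0011
-0.0033 -0.0014
-0.0031 -0.0015
-0.003 -0.0018
-0.0029 -0.002
-0.0027 -0.0021
-0.0026 -0.0024
```

View pics/e.png

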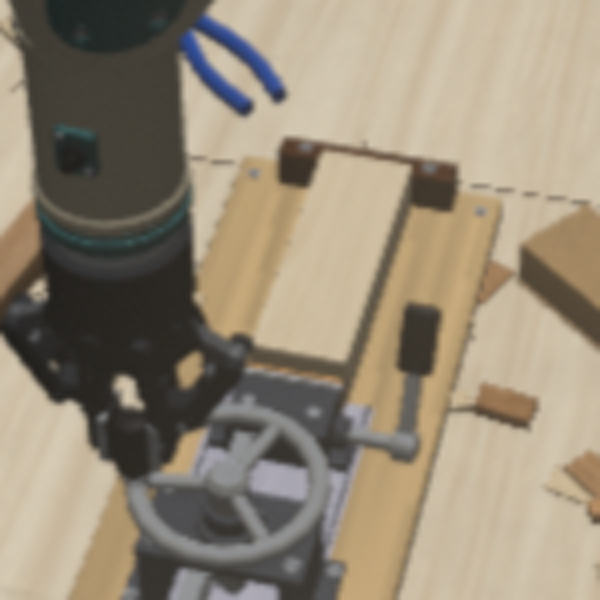

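The dog is just short of the block, which is straight and centred on the stop. Continuing in small steps and watching the force.

Request:
carry_out --deltas '[0,0,0,-0.0035,0.0006,0,1,0,0,0,-0.0035,0.0003,0,1,0,0,0,-0.0034,0.0001,0,1,0,0,0,-0.0035,-0.0001,0,1]'

```text
clock: 16.9
eef_pos: [605.3, 206.2, 129.6]
tool_rot: [-3.142, 0.0, 1.613]
force: [0.4, 3.8, -4.9]
width: 20.4
gripper_force: 58.8
```

Request:
carry_out --deltas '[0,0,0,-0.0035,-0.0004,0,1,0,0,0,-0.0034,-0.0007,0,1,0,0,0,-0.0034,-0.0008,0,1]'

```text
clock: 17.27
eef_pos: [603.7, 195.7, 129.6]
tool_rot: [-3.141, 0.0, 1.613]
force: [1.1, 2.9, -8.2]
width: 20.0
gripper_force: 58.8
```

Request:
carry_out --deltas '[0,0,0,-0.0033,-0.0011,0.0007,1,0,0,0,-0.0033,-0.0014,0,1]'

```text
clock: 17.52
eef_pos: [601.7, 189.6, 129.6]
tool_rot: [3.141, -0.001, 1.613]
force: [1.5, 3.7, -4.1]
width: 20.2
gripper_force: 59.1
```

Request:
carry_out --deltas '[0,0,0,-0.0031,-0.0015,0,1,0,0,0,-0.003,-0.0018,0,1]'

```text
clock: 17.77
eef_pos: [598.7, 183.3, 129.5]
tool_rot: [3.141, -0.0, 1.613]
force: [0.2, 4.1, -2.1]
width: 20.7
gripper_force: 59.3
```

Request:
carry_out --deltas '[0,0,0,-0.0029,-0.002,0,1,0,0,0,-0.0027,-0.0021,0,1]'

```text
clock: 18.02
eef_pos: [594.8, 177.5, 129.5]
tool_rot: [3.141, -0.0, 1.613]
force: [1.1, 4.1, -0.1]
width: 20.1
gripper_force: 59.5
```

```bash
python3 arc.py -402 4 12
```

```text
-450.0
-0.0024 -0.0025
-0.0022 -0.0027
-0.002 -0.0028
-0.0019 -0.003
-0.0016 -0.0031
-0.0014 -0.0032
-0.0012 -0.0033
-0.0009 -0.0033
-0.0007 -0.0035
-0.0005 -0.0034
-0.0002 -0.0035
0.0 -0.0035
```

Request:
carry_out --deltas '[0,0,0,-0.0026,-0.0024,0,1,0,0,0,-0.0024,-0.0025,0,1]'

```text
clock: 18.27
eef_pos: [593.1, 175.5, 129.6]
tool_rot: [3.134, -0.006, 1.614]
force: [10.2, 11.0, -11.6]
width: 20.3
gripper_force: 58.9
```

Request:
carry_out --deltas '[0,0,0,0,0,0,1,0,0,0,0,0,0,1]'

```text
clock: 18.52
eef_pos: [593.1, 175.5, 129.6]
tool_rot: [3.134, -0.005, 1.614]
force: [8.9, 9.9, -8.9]
width: 20.1
gripper_force: 59.3
```

```bash
python3 - <<'E'
from h import *
import cv2
b=ctrl.get_image("side")[200:350,250:400,::-1];b=cv2.resize(b,None,fx=4,fy=4,interpolation=2);cv2.imwrite("pics/g.png",b)
E
```

```text
(no output)
```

View pics/g.png

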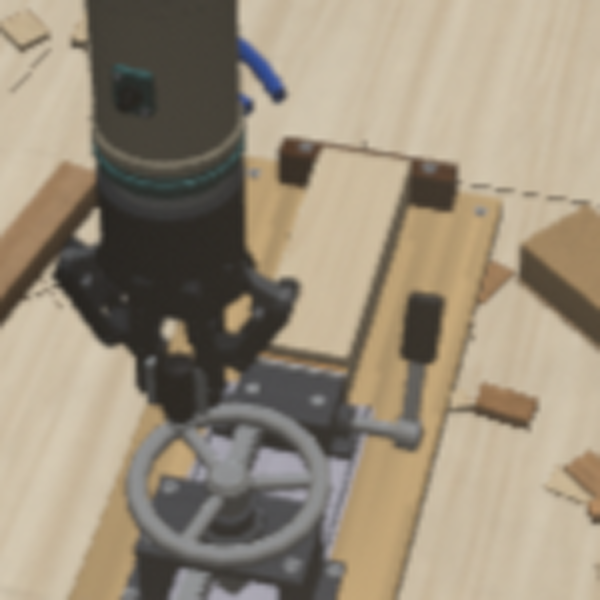

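The side view shows the dog against the block, the block against the stop, and a steady resisting force of about 14 N. Releasing the knob and moving over the lever.

Request:
carry_out --deltas '[0,0,0,0.001,0.001,0,1,0,0,0,0,0,0,-1,0,0,0,0,0,0,-1,0,0,0,0,0,0,-1,0,0,0,0,0,0,-1,0,0,0,0,0,-0.03,-1,0,0,0,0,0,-0.045,-1,0,0,0,-0.0316,-0.0372,0,1,0,0,0,-0.0316,-0.0372,0,1,0,0,0,-0.0316,-0.0372,0,1,0,0,0,0,0,0,1,0,0,0,0,0,0,1]'

```text
clock: 20.08
eef_pos: [484.2, 74.2, 204.6]
tool_rot: [3.14, -0.001, 1.612]
force: [0.6, 0.5, 0.3]
width: -0.1
gripper_force: 0.0
```

```bash
python3 - <<'E'
from h import *
import cv2
b=ctrl.get_image("side")[200:350,250:400,::-1];b=cv2.resize(b,None,fx=4,fy=4,interpolation=2)
g=cv2.imread("pics/g.png")
for m in((330,420,260,380),(410,470,280,440)):   # block end edge / lever region shift vs g
    pa=g[m[0]:m[1],m[2]:m[3]] if 0 else g[340:450,330:440]
r=cv2.matchTemplate(b,g[270:450,380:440],cv2.TM_CCOEFF_NORMED);print(cv2.minMaxLoc(r))
r=cv2.matchTemplate(b,g[340:400,300:380],cv2.TM_CCOEFF_NORMED);print(cv2.minMaxLoc(r))
s=ctrl.read_state();print(s["eef_pos"],s["width"],s["force"])
E
```

```text
(-0.5369816422462463, 0.9986532926559448, (478, 125), (380, 270))
(-0.7045474052429199, 0.9994545578956604, (345, 145), (300, 340))
[484.54267436  74.72934592 204.50991307] -0.014539925893428318 [-0.33632275 -0.26179283 -0.71904623]
```

Request:
carry_out --deltas '[0,0,0,0.001,0.0025,0.035,1,0,0,0,0,0,0.035,1,0,0,0,0,0,0.025,1,0,0,0,0,0,0.0125,1,0,0,0,-0.009,0,0.005,1,0,0,0,-0.008,0,0.0045,1,0,0,0,-0.008,0,0.005,1,0,0,0,-0.006,0,0.0065,1]'

```text
clock: 21.12
eef_pos: [488.0, 43.0, 76.0]
tool_rot: [3.14, 0.0, 1.612]
force: [0.2, 0.1, 2.4]
width: -0.1
gripper_force: 1.2
```

Request:
carry_out --deltas '[0,0,0,-0.005,0,0.006,1,0,0,0,-0.005,0,0.008,1,0,0,0,-0.004,0,0.0075,1,0,0,0,-0.004,0,0.0085,1,0,0,0,-0.003,0,0.0085,1,0,0,0,0,0,0.002,1,0,0,0,0,0,0,1]'

```text
clock: 22.0
eef_pos: [487.7, 23.6, 37.1]
tool_rot: [3.141, 0.001, 1.614]
force: [-5.3, 2.4, 30.8]
width: -0.1
gripper_force: 15.4
```

Request:
carry_out --deltas '[0,0,0,0,0,-0.015,1,0,0,0,0,0,-0.04,1,0,0,0,0,0,-0.05,1,0,0,0,0,0,-0.05,1,0,0,0,-0.05,0,0,1,0,0,0,-0.05,0,0,1,0,0,0,-0.05,0,0,1,0,0,0,-0.05,0,0,1,0,0,0,0,0,0,1,0,0,0,0,0,0,1]'

```text
clock: 23.25
eef_pos: [495.6, -176.3, 189.5]
tool_rot: [-3.14, -0.001, 1.612]
force: [-0.5, 0.5, 0.2]
width: -0.1
gripper_force: 0.0
```

```bash
python3 - <<'E'
from h import *
import cv2
b=ctrl.get_image("side")[190:340,250:400,::-1];b=cv2.resize(b,(400,400),interpolation=2)
a=ctrl.get_image("top")[190:300,190:370,::-1];a=cv2.resize(a,(400,244),interpolation=2)
o=np.zeros((400,800,3),np.uint8);o[:,:400]=b;o[:244,400:]=a;cv2.imwrite("pics/z.png",o)
E
```

```text
(no output)
```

View pics/z.png

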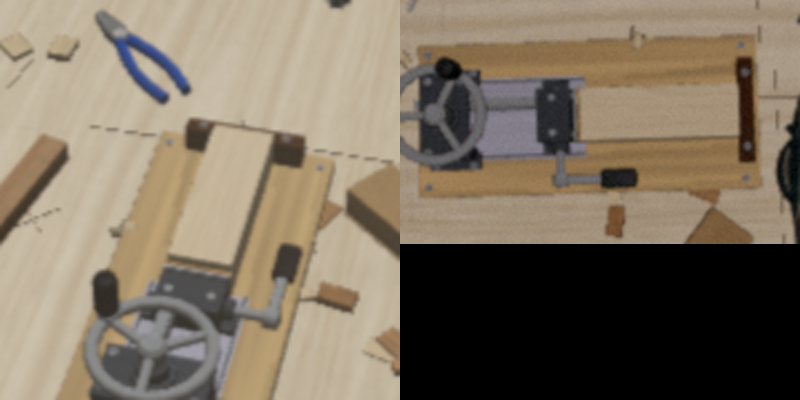

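```bash
python3 - <<'E'
from h import *
k=back("side",np.array([250+(105.5)*.375-.5,190+(275.5)*.375-.5]),164)
k2=back("top",np.array([190+(447.5-400)*.45-.5,190+68.5*.45-.5]),164)
lv=np.array([619-400+.5,178.5])*.45+[189.5,189.5]
print(k,k2,[np.degrees(np.arctan2(v[1]-210,v[0]-554)) for v in(k,k2)])
P=[561.3,46.6,.047];inv=lambda w:pos([0,0,-P[2]],[*(w[:2]-P[:2]),w[2]])
print("lever grip c",inv(back("top",lv,38)))
for u in((180+178,0),): pass
print("dog/block edge",inv(back("top",np.array([189.5+(580-400)*.45,189.5+112*.45]),61)),"block right",inv(back("top",np.array([189.5+(739-400)*.45,189.5+110*.45]),61)))
E
```

```text
[599.83685161 187.74617581 164.        ] [598.28547523 187.0907258  164.        ] [np.float64(-25.896606226088164), np.float64(-27.35293158710834)]
lever grip c [-72.80285582 -26.08872135  38.        ]
dog/block edge [ 2.96390913 14.91006512 61.        ] block right [  -0.37271846 -164.12077804   61.        ]
```

```bash
python3 -c "
from cell import ctrl
print(ctrl.finish_job())"
```

```text
the job is handed in; nothing more can be done
None
```

The job is handed in and the verdict is not known: the pine block is against the stop and the dog, in line, and the cam lever is flat, but the wheel slipped back about 0.25 rad when I pressed the lever, so the final squeeze is probably only the roughly 15 N the wheel's friction holds (not measured).

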